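# Open the catch-locked socket drawer of a bench tool chest

### The arm

A 7-joint arm with a two-finger parallel gripper is mounted at the origin on the work surface. World frame = base frame: x ahead of the robot, y to its left, z up, the work surface at z = 0. Lengths are in m, angles in degrees, forces in N, time in s.
With the tool pointing down it reaches from about 0.425 to 1.025 m from the base axis. Payload 3.6 kg.
Tool frame: the origin (TCP) lies at the centre of the arm's flange, where the gripper is bolted on; the fingertips stand 173 mm ahead of it and the grasp point (between the pads) lies 155 mm ahead of it (tips_ahead is the distance from the TCP to the fingertips, in m); z points along the fingers, y is the line along which they close (so a half turn about z gives the same grasp; the last joint's range is limited). The gripper opens to 85 mm and grips with 20 to 120 N. Pads are 22 mm wide; open, the fingers measure 114 mm over their backs; the gripper's body (76 mm by 85 mm) begins 54 mm behind the grasp point. The pads swing forward as they close: fully open they stand 13 mm farther back than shut.
Start: joints at [-5.357, 33.873, 2.773, 92.16, -1.908, 54.013, -1.931], TCP at [0.725, 0, 0.405] pointing down, gripper open.
Joint ranges: [-153.93, 153.93], [-27.13, 128.08], [-72.61, 78.16], [10.71, 143.7], [-87.88, 267.88], [4.46, 118.87], [-176.78, 176.78]. Speed limits (degrees/s): [147.25, 147.25, 180, 180, 180, 180, 180].

### API

Orientations are given as [roll, pitch, yaw] about the fixed x, y, z axes, in that order (R = Rz(yaw) Ry(pitch) Rx(roll)).
In Python, from plant import * gives the robot as it stands.
- The arm moves only by the tool play_rows, never from a script. Its argument "increments" is a list of rows, each a list of 3 entries, a list of its own where there are three numbers: the gripper's target within -1 to 1 (fully open at 1, half-way at 0, shut at -1), then the shift along the tool's x, y, z in units of 300 mm (1.0 is 300 mm), then the turn about the tool's z in units of 2 pi rad (1.0 is 2 pi rad). A call has 1 to 10 rows; each row shifts and turns the commanded pose from where the row before left it, along the tool's axes as they then stand; what a row does not reach is not made up. A row lasts 1/12 s, in which the tool goes at most 41.7 mm and 7.16 degrees, less where a joint would pass 70% of its speed; a pose out of reach is approached as far as the arm can. A call with a number of a shift or a turn outside -1 to 1 is refused whole. A call with a gripper value outside its range is refused whole. The fingers move at their own pace and stop on an object; "grip_force" is the grip in N (left out, the last holds). Time passes only in rows, so rows that do not move let the fingers close. It gives the time, the measured TCP pose, the force, the opening and the grip force at its end, in the units of the state.
- get_state(): the state, without advancing time (a new reading comes with each control period).
- get_image(name): name is "scene" or "side" or "wrist"; returns a dict with "frame" (480x640x3 uint8, blue, green, red), "range_z" (480x640 float32, m along the optical axis (not along the pixel's ray), 0 where there is no reading), "camera_matrix" (3x3 intrinsics, pixels), "k1" (the pictures are not rectified: a ray, as slopes to the right and down, at radius r is drawn at 1 + k1 r^2 times it, then the intrinsics apply), "view" (4x4, takes a point from world to camera coordinates). Camera axes: x right, y down, z forward; pixel columns grow to the right and rows downward; lengths in m; the calibration is good to about 2 mm. A picture is of the moment at which its call begins.
- job_done(): hands the job in; it is judged then, once.
The state is a dict: "t": time; "joints": joint angles; "qd": joint speeds; "tau": joint torques, N m; "ee_pos": TCP position; "tcp_rot": TCP orientation; "wrist_force": force on the tool from outside, world axes, zero at the start; "torque": the same for the moment, N m; "gripper_width": opening from 0.0 (shut) to 1.0 (fully open); "finger_force": force on a finger pad.
Only numpy, scipy, OpenCV 4.12 (cv2) and the standard library are available. Lean on these libraries where they do the work, as an engineer would, in place of code of your own. Each camera call takes 0.05 s, during which the arm holds its last target. There are 200 camera calls.

### The job

Open the top drawer of the red tool chest, right out to its stop. It is held shut by a thumb catch sunk in a recess somewhere along the drawer's pull ledge, out of sight under the hood of the chest: feel along the ledge with closed fingers until they drop into the recess, press the catch down and, keeping it down, draw the drawer out with the fingers still in the recess. Go gently: never load the chest, drawer or catch with more than 35 N, leave the spray can, wrench and grease tin as they are, and let go at the end so that the catch springs back up.

Things in the scene. Friction and masses are not known exactly. Their poses are not given: they have to be found in the camera images.
- chest: Red sheet-steel bench tool chest with two drawers, fixed to the bench: 332 mm deep (x), 620 mm wide (y), 215 mm high. Origin on the bench at the middle of its width, 182 mm behind its hood's front edge; x points into the chest, y along its front to the left as seen facing the drawers, z up. The upper drawer is the one to open; the lower one stays shut.
- hood (a point): Hood: the chest's top, a 4 mm steel sheet that juts 32 mm out over the drawer fronts. This point: middle of its front edge, on its underside, 208 mm above the bench. Side cheeks 15 mm thick close its ends. Fingers reach the ledge below it from the front, tilted about 40 degrees from straight down (pointing down and into the chest), tips on the middle of its depth.
- ledge (a point): Top drawer's aluminium pull, a flat ledge 48 mm deep, 580 mm long, 24 mm high in front. This point: middle of its length, on its top face, at its front edge; axes as the chest's; moves with the drawer. The top is 150 mm above the bench, 58 mm below the hood; the front edge is 16 mm farther out than the hood's, the drawer front 48 mm behind it. Smooth but for one recess.
- catch (a joint): Press of the catch plate, straight down, m: 0 up, 0.006 fully down; spring 3 N at first, 7 N fully down; frees the drawer from 0.0045. The plate is the floor of the recess, 7 mm below the ledge's top. Recess: 48 mm long along y, from 9 to 48 mm behind the ledge's front edge, straight walls, centre up to 80 mm left or right of ledge (not measured: find by feel).
- drawer (a joint): How far the top drawer is out, m: 0 shut (2 mm of play against the catch), 0.140 at its stop. Slides straight out along the chest's -x with about 3 N of drag, weighs 1 to 2 kg, stays where it is left. Once it is 20 mm out the catch no longer holds it.
- spray_can: Bystander: white and grey spray can, 60 mm across, 159 mm high, standing on the chest's top. Origin under its centre, z up.
- wrench: Bystander: steel wrench 190 mm long, lying flat on the bench to the robot's right. Origin under its middle.
- grease_tin: Bystander: low steel tin, 84 mm across, 58 mm high, standing on the bench to the robot's left. Origin under its centre, z up.

How it is judged (in metres and radians):
On the way, in this order (a step that is already met when the one before it is completed fails the run):
1. the catch is pressed down (4.5 mm or more) with the drawer still shut (value of joint catch above 0.0045 m and value of joint drawer below 0.012 m), for 0.05 s.
2. the drawer is drawn out at least 25 mm with the fingers on it (value of joint drawer above 0.025 m and contact force between the fingers and chest above 0.3 N), for 0.05 s.
At the end, for the whole second after the job is handed in: The top drawer is out to its stop (at least 130 of its 140 mm) and at rest, the catch has sprung back up (within 1.5 mm), and the spray can (upright), wrench and grease tin are within 30 mm of where they were (value of joint drawer above 0.13 m and value of joint catch below 0.0015 m and velocity of joint drawer between -0.01 and 0.01 m/s and distance of each of spray_can, wrench, grease_tin from where it was at the start of the episode below 0.03 m and angle between spray_can's own z axis and vertical below 0.3 rad); the robot touches nothing.
It fails at once if the chest, its drawer or catch is loaded by the robot with more than 35 N (contact force between any of the fingers, the arm and chest above 35 N).
It fails at once if a bystander is shifted more than 30 mm (distance of any of spray_can, wrench, grease_tin from where it was at the start of the episode above 0.03 m).
It also fails if it takes over 72 s, if anything falls off the work surface, if the arm or the gripper's body presses on something with over 40 N, if the wrist force passes 120 N, or if a joint passes its speed limit or range.

## Working session

There is one attempt and no reset: what is moved stays moved. The work goes in short steps, Python scripts to look and compute and a tool call to move; the robot and the scene stay as the last step left them, time stands still between calls to the robot, and variables do not carry over. Pictures are saved under pics/ and viewed, at most 10 in all, crops included, and the job is handed in when it is done.

Besides the shell and the picture viewer there is one more tool, called after "Call:" as a command line: name --argument value ..., lists and objects as JSON in quotes. play_rows: Moves the arm, as the interface text tells. Its arguments: {"type":"object","properties":{"increments":{"type":"array","items":{"type":"array"}},"grip_force":{"type":"number"}},"required":["increments"]}

```bash
mkdir -p pics; ls; python3 - <<'E'
from plant import *
import cv2,numpy as np
s=get_state();print(s)
for n in("scene","side"):
    d=get_image(n);cv2.imwrite(f"pics/{n}0.png",d["frame"]);np.savez(f"pics/{n}0.npz",**{k:d[k] for k in("frame","range_z","camera_matrix","k1","view")})
    print(n,d["camera_matrix"],d["k1"],d["view"])
E
```

```text
pics
{'t': 0.0, 'joints': array([-5.3563697 , 33.92691367,  2.7680402 , 92.23961945, -1.91025074,
       54.01209344, -1.93041335]), 'qd': array([ 0.036697  ,  0.04147472, -0.02525265, -0.03676183, -0.00672581,
        0.05841678, -0.03649872]), 'tau': array([ 3.78132427e-04, -5.48684978e+01,  1.54672019e+00, -1.98121297e+01,
        9.43630905e-03,  8.90732801e-03, -1.16924070e-05]), 'ee_pos': array([7.24540800e-01, 1.53873586e-05, 4.03504860e-01]), 'tcp_rot': array([-1.79867670e+02,  6.02363322e-03,  9.00022885e+01]), 'wrist_force': array([ 0.42256416,  0.8081474 , -0.59253101]), 'torque': array([-0.00405244, -0.02964634,  0.06031529]), 'finger_force': 0.0, 'gripper_width': 0.9997768900448497}
scene [[527.05778739   0.         322.44289672]
 [  0.         527.05778739 243.70728715]
 [  0.           0.           1.        ]] -0.07288815525163565 [[ 0.81408369  0.58074514 -0.00167856 -0.46395179]
 [ 0.55367086 -0.77699697 -0.29954014 -0.27702043]
 [-0.17526072  0.24292137 -0.95408222  1.38017683]
 [ 0.          0.          0.          1.        ]]
side [[494.53501952   0.         318.01279728]
 [  0.         494.53501952 250.05244254]
 [  0.           0.           1.        ]] -0.09619972010782885 [[ 0.48693298  0.87341394  0.00666013 -0.31053326]
 [ 0.83236047 -0.46170752 -0.30659781 -0.42964235]
 [-0.26471177  0.15483621 -0.95181586  1.36901026]
 [ 0.          0.          0.          1.        ]]
```

View pics/scene0.png

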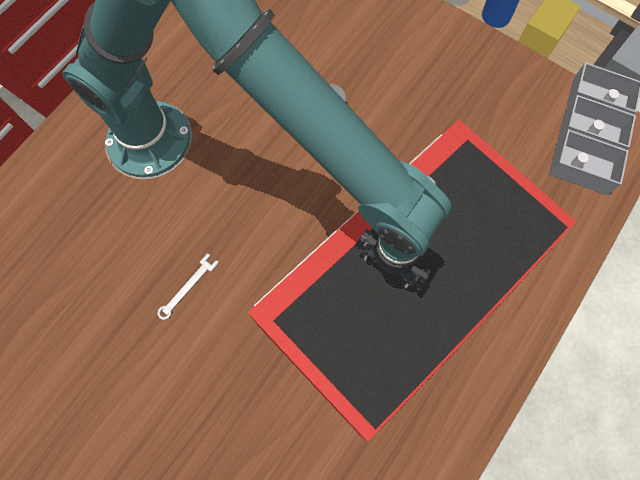

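View pics/side0.png

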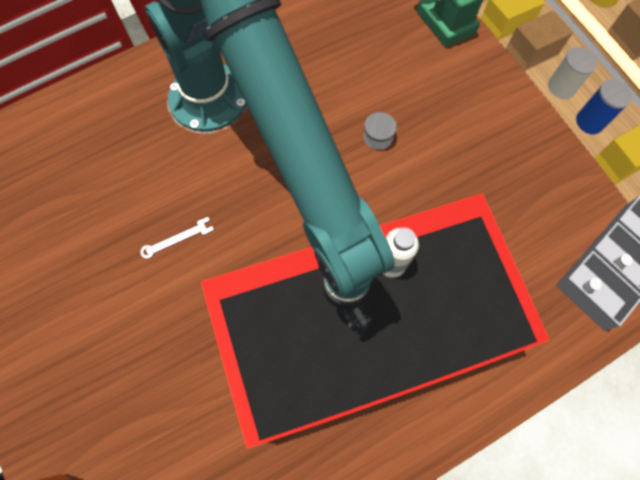

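The scene view shows the chest's red front edge running from (250,312) to (460,122). The gripper is over the chest top, and the can is hidden behind the arm. The side view has the front corners at (203,283) and (484,196), the can near (400,250), the tin at (380,130) and the wrench at (177,238).

```bash
cat > h.py <<'E'
import numpy as np,cv2
from scipy.spatial.transform import Rotation as Ro
def ray(d,uv):
    K=d["camera_matrix"];k=float(d["k1"]);x=np.array([(uv[0]-K[0,2])/K[0,0],(uv[1]-K[1,2])/K[1,1]]);u=x.copy()
    for _ in range(20):u=x/(1+k*(u@u))
    V=d["view"];R=V[:3,:3];return -R.T@V[:3,3],R.T@np.r_[u,1]
def onz(d,uv,z):
    c,r=ray(d,uv);return c+r*(z-c[2])/r[2]
def proj(d,p):
    V=d["view"];q=V[:3,:3]@p+V[:3,3];u=q[:2]/q[2];u=u*(1+float(d["k1"])*(u@u));K=d["camera_matrix"];return u*K[0,0]+K[:2,2]
E
python3 - <<'E'
from h import *
for n in("scene","side"):
    d=np.load(f"pics/{n}0.npz");f=d["frame"].astype(int)
    m=((f[...,2]>200)&(f[...,1]<100)&(f[...,0]<100)).astype(np.uint8)
    m=cv2.morphologyEx(m,cv2.MORPH_OPEN,np.ones((3,3)))
    nl,l,st,_=cv2.connectedComponentsWithStats(m); 
    ids=[i for i in range(1,nl) if st[i,4]>500]
    pts=np.vstack([np.argwhere(l==i)[:,::-1] for i in ids]).astype(np.float32)
    W=np.array([onz(d,p,.212)[:2] for p in pts[::3]],np.float32)
    r=cv2.minAreaRect(W);print(n,[st[i].tolist() for i in ids],r);print(cv2.boxPoints(r))
d=np.load("pics/side0.npz")
print("can top",onz(d,(404,240),.371),"tin",onz(d,(380,124),.058))
E
python3 -c "import plant;print([x for x in dir(plant) if x[0]!='_'])"
```

```text
scene [[413, 121, 162, 107, 2534], [249, 230, 128, 210, 4737]] ((0.7681127786636353, 0.05323842167854309), (0.6205571889877319, 0.3309158682823181), 79.21965789794922)
[[ 0.5475391  -0.22061625]
 [ 0.87261474 -0.28251216]
 [ 0.98868644  0.3270931 ]
 [ 0.6636108   0.388989  ]]
side [[381, 194, 168, 156, 3614], [201, 247, 132, 201, 5060]] ((0.7679824829101562, 0.05266427993774414), (0.6241456866264343, 0.33496758341789246), 79.258544921875)
[[ 0.54526997 -0.22272527]
 [ 0.8743683  -0.2851557 ]
 [ 0.990695    0.32805383]
 [ 0.66159666  0.39048427]]
can top [0.70404397 0.12984394 0.371     ] tin [0.33790349 0.35169661 0.058     ]
['MotionError', 'get_image', 'get_state', 'job_done', 'tips_ahead']
```

Call:
play_rows --increments '[[-1,[0,0,-0.13],0],[-1,[0,0,-0.13],0],[-1,[0,0,-0.13],0],[-1,[0,0,-0.13],0],[-1,[0,0,-0.13],0],[-1,[0,0,-0.13],0]]'

```text
t: 0.6
ee_pos: [0.7245, -0.0, 0.6401]
tcp_rot: [-179.9, 0.0, 90.0]
wrist_force: [1.5, -0.4, -0.9]
gripper_width: 0.143
finger_force: 0.0
```

Both views agree on a 620 x 331 mm chest top, with the hood's front middle at about (0.604, 0.084) and a yaw of -10.8°. Rows can't tilt the tool directly, so I'll raise it toward the wrist's limit and see whether the pose it reaches there tilts.

Call:
play_rows --increments '[[-1,[0,0,-0.13],0],[-1,[0,0,-0.13],0],[-1,[0,0,-0.13],0],[-1,[0,0,-0.13],0],[-1,[0,0,-0.13],0],[-1,[0,0,-0.13],0],[-1,[0,0,-0.13],0],[-1,[0,0,-0.13],0],[-1,[0,0,-0.13],0],[-1,[0,0,-0.13],0]]'

```text
t: 1.43
ee_pos: [0.6806, -0.0001, 0.9698]
tcp_rot: [176.0, 0.1, 89.9]
wrist_force: [-0.5, -0.0, 0.5]
gripper_width: 0.005
finger_force: 0.0
```

```bash
python3 -c "
from plant import *
s=get_state();print(s['joints'].round(1),s['ee_pos'],s['tcp_rot'])"
```

```text
[ -8.9  26.9  14.5  30.8  -7.7 118.8  -0.2] [ 6.80634523e-01 -1.06311775e-04  9.69787293e-01] [1.76022138e+02 9.40753820e-02 8.98860240e+01]
```

The tilt is outward, which is the direction I need. I'll swing to the chest's heading (-10.8°), so that the tilt lies in the chest's x-z plane, then keep going.

Call:
play_rows --increments '[[-1,[-0.11,0,0],0.015],[-1,[-0.11,0,0],0.015],[-1,[-0.11,0,0],0],[-1,[-0.1,0,0],0],[-1,[0,0,-0.13],0],[-1,[0,0,-0.13],0],[-1,[0,0,-0.13],0],[-1,[0,0,-0.13],0]]'

```text
t: 2.1
ee_pos: [0.5943, -0.1153, 1.0377]
tcp_rot: [170.0, -0.9, 79.4]
wrist_force: [-0.1, 0.5, 0.1]
gripper_width: 0.0
finger_force: 0.0
```

```bash
cat >> h.py <<'E'
from plant import *
C=Ro.from_euler('z',-10.76,degrees=True).as_matrix();L0=np.array([.6045,.0840,0])+C@[-.016,0,.150]
def st():
    s=get_state();R=Ro.from_euler('xyz',s['tcp_rot'],degrees=True).as_matrix()
    tip=s['ee_pos']+R[:,2]*.173
    print(round(s['t'],2),'j',s['joints'].round(1),'tcp',s['ee_pos'].round(4),'tip in ledge mm',(C.T@(tip-L0)*1e3).round(1))
    print('tool in chest',(C.T@R).round(3).tolist(),'F chest',(C.T@s['wrist_force']).round(1),'tilt',np.degrees(np.arccos(-R[2,2])).round(1));return s,C.T@R,C.T@(tip-L0)
E
python3 -c "
from h import *
st()"
```

```text
2.1 j [  0.7  20.8  14.9  30.8  -7.7 118.8  -0.8] tcp [ 0.5943 -0.1153  1.0377] tip in ledge mm [  73.2 -194.9  717.4]
tool in chest [[-0.002, 0.985, 0.174], [1.0, -0.001, 0.016], [0.016, 0.174, -0.985]] F chest [-0.2  0.5  0.1] tilt 10.0
```

Call:
play_rows --increments '[[-1,[0,0,-0.13],0],[-1,[0,0,-0.13],0],[-1,[0,0,-0.13],0],[-1,[0,0,-0.13],0],[-1,[0,0,-0.13],0],[-1,[0,0,-0.13],0],[-1,[0,0,-0.13],0],[-1,[0,0,-0.13],0],[-1,[0,0,-0.13],0],[-1,[0,0,-0.13],0]]'

```text
t: 2.93
ee_pos: [0.3972, -0.0831, 1.1649]
tcp_rot: [155.5, -1.1, 79.3]
wrist_force: [0.5, 1.1, 0.6]
gripper_width: -0.003
finger_force: 0.0
```

```bash
python3 -c "
from h import *
st()"
```

```text
2.93 j [-15.7   6.6  31.1  30.8  -6.8 118.8  -1.1] tcp [ 0.3972 -0.0831  1.1649] tip in ledge mm [ -84.7 -199.9  857.5]
tool in chest [[-0.001, 0.91, 0.415], [1.0, -0.007, 0.017], [0.019, 0.415, -0.91]] F chest [0.3 1.1 0.6] tilt 24.5
```

Call:
play_rows --increments '[[-1,[0,0,-0.13],0],[-1,[0,0,-0.13],0],[-1,[0,0,-0.13],0],[-1,[0,0,-0.13],0],[-1,[0,0,-0.13],0],[-1,[0,0,-0.13],0],[-1,[0,0,-0.13],0],[-1,[0,0,-0.13],0],[-1,[0,0,-0.13],0]]'

```text
t: 3.68
ee_pos: [0.2817, -0.0724, 1.2107]
tcp_rot: [147.7, -1.7, 79.6]
wrist_force: [0.5, -0.7, 0.4]
gripper_width: 0.001
finger_force: 0.0
```

```bash
python3 -c "
from h import *
st()"
```

```text
3.68 j [  5.3  -0.9  -0.5  29.7   1.9 118.8  -4.8] tcp [ 0.2817 -0.0724  1.2107] tip in ledge mm [-179.4 -209.1  914.5]
tool in chest [[-0.006, 0.845, 0.534], [1.0, -0.01, 0.028], [0.029, 0.534, -0.845]] F chest [ 0.6 -0.6  0.4] tilt 32.4
```

Call:
play_rows --increments '[[-1,[0,0,-0.13],0],[-1,[0,0,-0.13],0],[-1,[0,0,-0.13],0],[-1,[0,0,-0.13],0],[-1,[0,0,-0.13],0],[-1,[0,0,-0.13],0],[-1,[0,0,-0.13],0]]'

```text
t: 4.27
ee_pos: [0.1623, -0.0598, 1.2407]
tcp_rot: [140.5, -2.0, 79.3]
wrist_force: [-0.1, 0.7, 0.2]
gripper_width: -0.001
finger_force: 0.0
```

```bash
python3 -c "
from h import *
st()"
```

```text
4.27 j [ 27.7  -7.5  -9.9  29.1  -8.2 118.8  -0.5] tcp [ 0.1623 -0.0598  1.2407] tip in ledge mm [-281.5 -219.   957.3]
tool in chest [[-0.0, 0.771, 0.637], [0.999, -0.022, 0.028], [0.036, 0.636, -0.771]] F chest [-0.3  0.6  0.2] tilt 39.6
```

The tilt is 39.6° and it holds. Next I'll travel to in front of the ledge.

```bash
cat >> h.py <<'E'
def go(x,y,z,n):
    s,R,t=st();D=np.array([x,y,z])/1e3-t;print('row',(R.T@D/.3/n).round(4).tolist(),'x',n,'step mm',(np.linalg.norm(D)*1e3/n).round(1))
E
python3 -c "
from h import *
go(-80,-80,400,17)"
```

```text
4.27 j [ 27.7  -7.5  -9.9  29.1  -8.2 118.8  -0.5] tcp [ 0.1623 -0.0598  1.2407] tip in ledge mm [-281.5 -219.   957.3]
tool in chest [[-0.0, 0.771, 0.637], [0.999, -0.022, 0.028], [0.036, 0.636, -0.771]] F chest [-0.3  0.6  0.2] tilt 39.6
row [0.0233, -0.0397, 0.1101] x 17 step mm 35.8
```

Call:
play_rows --increments '[[-1,[0.023,-0.04,0.11],0],[-1,[0.023,-0.04,0.11],0],[-1,[0.023,-0.04,0.11],0],[-1,[0.023,-0.04,0.11],0],[-1,[0.023,-0.04,0.11],0],[-1,[0.023,-0.04,0.11],0],[-1,[0.023,-0.04,0.11],0],[-1,[0.023,-0.04,0.11],0],[-1,[0.023,-0.04,0.11],0],[-1,[0.023,-0.04,0.11],0]]'

```text
t: 5.1
ee_pos: [0.2924, -0.0008, 0.9131]
tcp_rot: [140.5, -2.0, 79.6]
wrist_force: [0.6, -0.0, -0.0]
gripper_width: 0.003
finger_force: 0.0
```

```bash
python3 -c "
from h import *
go(-80,-80,350,9)"
```

```text
5.1 j [ 28.1 -23.  -19.1  93.4  -7.8  68.8  -3. ] tcp [ 2.924e-01 -8.000e-04  9.131e-01] tip in ledge mm [-164.8 -136.1  629.7]
tool in chest [[-0.006, 0.772, 0.635], [0.999, -0.018, 0.032], [0.036, 0.635, -0.772]] F chest [ 0.6  0.1 -0. ] tilt 39.5
row [0.0169, -0.0419, 0.1005] x 9 step mm 33.1
```

Call:
play_rows --increments '[[-1,[0.015,-0.01,0.12],0],[-1,[0.015,-0.01,0.12],0],[-1,[0.015,-0.01,0.12],0],[-1,[0.015,-0.01,0.12],0],[-1,[0.015,-0.04,0.1],0],[-1,[0.015,-0.06,0.09],0],[-1,[0.015,-0.06,0.09],0],[-1,[0.015,-0.06,0.09],0],[-1,[0.015,-0.06,0.09],0]]'

```text
t: 5.85
ee_pos: [0.4047, 0.0299, 0.6362]
tcp_rot: [140.6, -2.0, 79.6]
wrist_force: [0.6, -0.4, -1.0]
gripper_width: 0.002
finger_force: 0.0
```

```bash
python3 -c "
from h import *
go(-70,-70,60,8)"
```

```text
5.85 j [ 34.9 -11.7 -39.8 120.4   3.8  30.2 -20.7] tcp [0.4047 0.0299 0.6362] tip in ledge mm [-60.3 -85.  352.7]
tool in chest [[-0.007, 0.772, 0.635], [0.999, -0.017, 0.032], [0.036, 0.635, -0.772]] F chest [ 0.7 -0.3 -1. ] tilt 39.5
row [0.0019, -0.0806, 0.0918] x 8 step mm 36.7
```

Call:
play_rows --increments '[[-1,[0,-0.06,0.07],0],[-1,[0,-0.06,0.07],0],[-1,[0,-0.06,0.07],0],[-1,[0,-0.06,0.07],0],[-1,[0,-0.06,0.07],0]]'

```text
t: 6.27
ee_pos: [0.4025, 0.0335, 0.5139]
tcp_rot: [141.0, -1.5, 79.3]
wrist_force: [-0.0, -1.1, -0.9]
gripper_width: 0.004
finger_force: 0.0
```

```bash
python3 -c "
from h import *
go(-60,-70,60,6)"
```

```text
6.27 j [ 55.3  -3.3 -66.4 131.5  38.2  16.2 -57. ] tcp [0.4025 0.0335 0.5139] tip in ledge mm [-64.3 -83.5 229.4]
tool in chest [[-0.002, 0.778, 0.629], [1.0, -0.016, 0.022], [0.027, 0.628, -0.777]] F chest [ 0.2 -1.1 -0.9] tilt 39.0
row [0.005, -0.0574, 0.0748] x 6 step mm 28.3
```

The joints show the wrist nearing its singularity (q6→0), and the target pose needs q5 flipped to about 180°. I'll turn the tool 90° about z first, to give q7 room.

Call:
play_rows --increments '[[-1,[0,0.06,-0.07],0.019],[-1,[0,0.06,-0.07],0.019],[-1,[0,0,0],0.019],[-1,[0,0,0],0.019],[-1,[0,0,0],0.019],[-1,[0,0,0],0.019],[-1,[0,0,0],0.019],[-1,[0,0,0],0.019],[-1,[0,0,0],0.019],[-1,[0,0,0],0.019]]'

```text
t: 7.1
ee_pos: [0.4051, 0.0307, 0.5544]
tcp_rot: [162.2, -35.3, 19.6]
wrist_force: [-0.6, 0.5, -0.2]
gripper_width: 0.003
finger_force: 0.0
```

```bash
python3 -c "
from h import *
go(-60,-70,60,6)"
```

```text
7.1 j [ 63.2 -10.4 -66.5 127.6   0.8  18.6 -83. ] tcp [0.4051 0.0307 0.5544] tip in ledge mm [-61. -87. 270.]
tool in chest [[0.704, 0.328, 0.63], [0.412, -0.911, 0.015], [0.579, 0.249, -0.777]] F chest [-0.7  0.4 -0.2] tilt 39.0
row [-0.0632, -0.0374, 0.0911] x 6 step mm 35.1
```

Call:
play_rows --increments '[[-1,[0,0,0],-0.0198],[-1,[0,0,0],-0.0198],[-1,[0,0,0],-0.0198],[-1,[0,0,0],-0.0198],[-1,[0,0,0],-0.0198],[-1,[0,0,0],-0.0198],[-1,[0,0,0],-0.0198],[-1,[0,0,0],-0.0198],[-1,[0,0,0],-0.0198],[-1,[0,0,0],-0.0198]]'

```text
t: 7.93
ee_pos: [0.4051, 0.0306, 0.5545]
tcp_rot: [141.1, 3.3, 84.7]
wrist_force: [0.5, -0.5, -0.3]
gripper_width: 0.001
finger_force: 0.0
```

Call:
play_rows --increments '[[-1,[0,0,0],-0.0198],[-1,[0,0,0],-0.0198],[-1,[0,0,0],-0.0198],[-1,[0,0,0],-0.0198],[-1,[0,0,0],-0.0198],[-1,[0,0,0],-0.0198],[-1,[0,0,0],-0.0198],[-1,[0,0,0],-0.0198],[-1,[0,0,0],-0.0198],[-1,[0,0,0],-0.0198]]'

```text
t: 8.77
ee_pos: [0.405, 0.0305, 0.5546]
tcp_rot: [169.2, 37.8, 153.4]
wrist_force: [0.4, -0.2, -0.9]
gripper_width: 0.002
finger_force: 0.0
```

```bash
python3 -c "
from h import *
go(-60,-70,60,6)"
```

```text
8.77 j [ 27.4  -5.9 -38.5 128.3  27.1  21.7  32.7] tcp [0.405  0.0305 0.5546] tip in ledge mm [-61.  -87.2 270.2]
tool in chest [[-0.76, 0.158, 0.63], [0.216, 0.976, 0.015], [-0.612, 0.147, -0.777]] F chest [ 0.4 -0.1 -0.9] tilt 39.0
row [0.0732, -0.0078, 0.0912] x 6 step mm 35.2
```

Call:
play_rows --increments '[[-1,[0.04,0,0.05],-0.017],[-1,[0.04,0,0.05],-0.017],[-1,[0.04,0,0.05],0],[-1,[0.04,0,0.05],0]]'

```text
t: 9.1
ee_pos: [0.4067, 0.0354, 0.4813]
tcp_rot: [178.7, 39.1, 168.5]
wrist_force: [-0.5, -0.8, 0.9]
gripper_width: 0.001
finger_force: 0.0
```

```bash
python3 -c "
from h import *
go(-60,-70,60,8)"
```

```text
9.1 j [ 29.5   1.7 -46.1 134.4  65.1  18.8   4.5] tcp [0.4067 0.0354 0.4813] tip in ledge mm [-60.2 -82.2 197. ]
tool in chest [[-0.776, -0.001, 0.63], [0.01, 1.0, 0.014], [-0.63, 0.017, -0.776]] F chest [-0.4 -0.9  0.9] tilt 39.1
row [0.036, 0.0041, 0.0444] x 8 step mm 17.2
```

Excellent: q5 is rotating through (65°) and the tool is aligned with the chest. I'll keep descending.

Call:
play_rows --increments '[[-1,[0.036,0.004,0.044],0],[-1,[0.036,0.004,0.044],0],[-1,[0.036,0.004,0.044],0],[-1,[0.036,0.004,0.044],0],[-1,[0.036,0.004,0.044],0],[-1,[0.036,0.004,0.044],0]]'

```text
t: 9.6
ee_pos: [0.4083, 0.0444, 0.3791]
tcp_rot: [178.7, 39.1, 168.5]
wrist_force: [0.6, -0.6, 0.1]
gripper_width: 0.002
finger_force: 0.0
```

```bash
python3 -c "
from h import *
go(-60,-70,60,4)
for n in ('side',):
  d=get_image(n);cv2.imwrite('pics/s1.png',d['frame'])
"
```

```text
9.6 j [ 22.7  16.6 -48.2 141.5 106.7  31.9 -40.5] tcp [0.4083 0.0444 0.3791] tip in ledge mm [-60.3 -73.   94.9]
tool in chest [[-0.776, -0.001, 0.63], [0.01, 1.0, 0.014], [-0.63, 0.018, -0.776]] F chest [ 0.7 -0.5  0.1] tilt 39.1
row [0.0181, 0.002, 0.0227] x 4 step mm 8.7
```

View pics/s1.png

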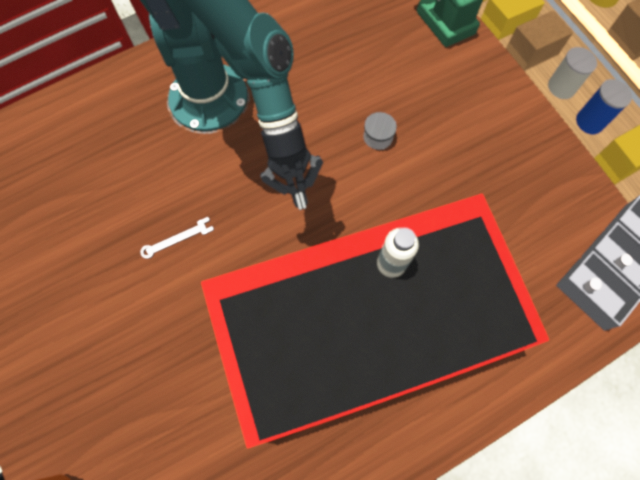

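The side view shows the gripper in front of the chest, with the tips at (302,207). They are well clear of the can (400,250), the tin (380,130) and the wrench. Next I'll slip in under the hood.

```bash
python3 -c "
from h import *
go(-20,-85,50,3)
s,R,t=st();print('second',(R.T@np.array([.044,-.005,-.028])/.3/4).round(4),'down1mm',(R.T@np.array([0,0,-.001])/.3).round(5),'y+1mm',(R.T@np.array([0,.001,0])/.3).round(5),'x-1mm',(R.T@np.array([-.001,0,0])/.3).round(5))
"
```

```text
9.65 j [ 22.7  16.9 -48.2 141.6 106.8  32.  -40.6] tcp [0.4076 0.0441 0.3763] tip in ledge mm [-61.9 -73.3  91.3]
tool in chest [[-0.781, -0.002, 0.625], [0.01, 1.0, 0.015], [-0.625, 0.018, -0.781]] F chest [-1.4  1.1 -2.8] tilt 38.7
row [-0.0079, -0.0139, 0.0647] x 3 step mm 20.0
9.65 j [ 22.7  16.9 -48.2 141.6 106.8  32.  -40.6] tcp [0.4076 0.0441 0.3763] tip in ledge mm [-61.9 -73.3  91.3]
tool in chest [[-0.781, -0.002, 0.625], [0.01, 1.0, 0.015], [-0.625, 0.018, -0.781]] F chest [-1.4  1.1 -2.8] tilt 38.7
second [-0.0141 -0.0047  0.0411] down1mm [ 2.08e-03 -6.00e-05  2.60e-03] y+1mm [3.00e-05 3.33e-03 5.00e-05] x-1mm [ 2.60e-03  1.00e-05 -2.08e-03]
```

Call:
play_rows --increments '[[-1,[-0.008,-0.014,0.065],0],[-1,[-0.008,-0.014,0.065],0],[-1,[-0.008,-0.014,0.065],0],[-1,[-0.014,-0.005,0.041],0],[-1,[-0.014,-0.005,0.041],0],[-1,[-0.014,-0.005,0.041],0],[-1,[-0.014,-0.005,0.041],0],[-1,[0,0,0],0]]'

```text
t: 10.32
ee_pos: [0.492, 0.01, 0.3101]
tcp_rot: [178.7, 39.0, 168.3]
wrist_force: [0.1, -0.2, -0.3]
gripper_width: 0.001
finger_force: 0.0
```

```bash
python3 -c "
from h import *
go(24,-90,12,4)
for n in ('scene',):
  d=get_image(n);cv2.imwrite('pics/s2.png',cv2.resize(d['frame'][130:330,230:480],None,fx=3,fy=3))
st()
"
```

```text
10.32 j [ 24.5  31.3 -45.  135.8 119.8  38.4 -43.2] tcp [0.492  0.01   0.3101] tip in ledge mm [ 28.1 -91.6  25.6]
tool in chest [[-0.777, 0.002, 0.629], [0.013, 1.0, 0.012], [-0.629, 0.017, -0.777]] F chest [ 0.1 -0.2 -0.3] tilt 39.0
row [0.0098, 0.0011, 0.0067] x 4 step mm 3.6
10.37 j [ 24.5  31.2 -45.1 135.9 119.7  38.4 -43.3] tcp [0.4909 0.0106 0.3104] tip in ledge mm [ 26.9 -91.   25.9]
tool in chest [[-0.777, 0.001, 0.629], [0.012, 1.0, 0.013], [-0.629, 0.018, -0.777]] F chest [-1.3 -0.3 -0.3] tilt 39.0
```

View pics/s2.png

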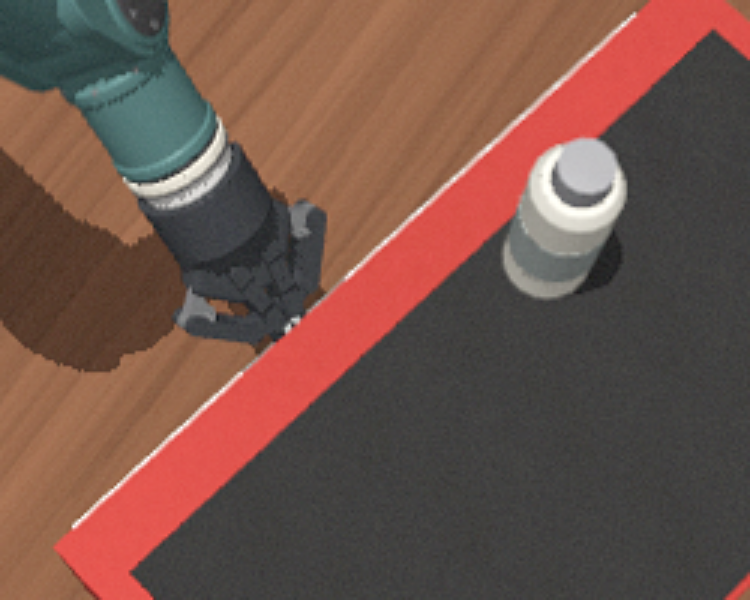

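The fingers are in under the hood and the knuckles clear its edge. I'll lower onto the ledge.

Call:
play_rows --increments '[[-1,[0.0075,0,0.004],0],[-1,[0.0075,0,0.004],0],[-1,[0.005,0,0.006],0],[-1,[0.005,0,0.006],0],[-1,[0.005,0,0.006],0],[-1,[0,0,0],0],[-1,[0,0,0],0]]'

```text
t: 10.95
ee_pos: [0.4878, 0.0117, 0.2986]
tcp_rot: [178.7, 38.9, 168.5]
wrist_force: [-0.3, 0.3, 0.1]
gripper_width: -0.003
finger_force: 0.0
```

```bash
python3 -c "
from h import *
st()"
```

```text
10.95 j [ 24.3  32.9 -45.5 136.7 121.5  40.3 -45. ] tcp [0.4878 0.0117 0.2986] tip in ledge mm [ 23.6 -90.3  14. ]
tool in chest [[-0.778, -0.001, 0.629], [0.01, 1.0, 0.015], [-0.629, 0.018, -0.778]] F chest [-0.4  0.3  0.1] tilt 39.0
```

Call:
play_rows --increments '[[-1,[0.0021,0,0.0026],0],[-1,[0.0021,0,0.0026],0],[-1,[0.0021,0,0.0026],0],[-1,[0.0021,0,0.0026],0],[-1,[0,0,0],0]]'

```text
t: 11.37
ee_pos: [0.4879, 0.0116, 0.2945]
tcp_rot: [178.7, 38.9, 168.5]
wrist_force: [-0.1, -0.2, -1.1]
gripper_width: 0.003
finger_force: 0.0
```

Call:
play_rows --increments '[[-1,[0.0021,0,0.0026],0],[-1,[0.0021,0,0.0026],0],[-1,[0,0,0],0]]'

```text
t: 11.62
ee_pos: [0.4879, 0.0117, 0.2925]
tcp_rot: [178.7, 38.9, 168.5]
wrist_force: [-0.4, -0.5, 0.1]
gripper_width: 0.0
finger_force: 0.0
```

Call:
play_rows --increments '[[-1,[0.0021,0,0.0026],0],[-1,[0,0,0],0]]'

```text
t: 11.78
ee_pos: [0.4879, 0.0117, 0.2916]
tcp_rot: [178.7, 38.9, 168.5]
wrist_force: [0.5, -1.1, 0.1]
gripper_width: 0.003
finger_force: 0.0
```

Call:
play_rows --increments '[[-1,[0.0021,0,0.0026],0],[-1,[0,0,0],0]]'

```text
t: 11.95
ee_pos: [0.4879, 0.0117, 0.2906]
tcp_rot: [178.7, 39.0, 168.5]
wrist_force: [0.7, 0.7, -1.2]
gripper_width: -0.0
finger_force: 0.0
```

Call:
play_rows --increments '[[-1,[0.0021,0,0.0026],0],[-1,[0,0,0],0]]'

```text
t: 12.12
ee_pos: [0.488, 0.0118, 0.2898]
tcp_rot: [178.7, 39.0, 168.5]
wrist_force: [-1.1, -0.8, 1.5]
gripper_width: -0.002
finger_force: 1.0
```

Call:
play_rows --increments '[[-1,[0.0021,0,0.0026],0],[-1,[0,0,0],0]]'

```text
t: 12.28
ee_pos: [0.4878, 0.012, 0.2894]
tcp_rot: [178.8, 39.1, 168.6]
wrist_force: [-4.2, -0.2, 8.4]
gripper_width: 0.001
finger_force: 4.1
```

Call:
play_rows --increments '[[-1,[0.001,0,0.0013],0],[-1,[0,0,0],0]]'

```text
t: 12.45
ee_pos: [0.4877, 0.012, 0.2892]
tcp_rot: [178.8, 39.2, 168.6]
wrist_force: [-5.8, -0.5, 11.2]
gripper_width: 0.003
finger_force: 5.6
```

Call:
play_rows --increments '[[-1,[0.0001,0.01,0.00014],0],[-1,[0.0001,0.01,0.00014],0],[-1,[0.0001,0.01,0.00014],0],[-1,[0.0001,0.01,0.00014],0],[-1,[0.0001,0.01,0.00014],0],[-1,[0.0001,0.01,0.00014],0]]'

```text
t: 12.95
ee_pos: [0.4923, 0.0274, 0.2891]
tcp_rot: [179.0, 39.3, 168.3]
wrist_force: [-1.5, -5.8, 6.4]
gripper_width: -0.005
finger_force: 3.5
```

Call:
play_rows --increments '[[-1,[0.0001,0.01,0.00014],0],[-1,[0.0001,0.01,0.00014],0],[-1,[0.0001,0.01,0.00014],0],[-1,[0.0001,0.01,0.00014],0],[-1,[0.0001,0.01,0.00014],0],[-1,[0.0001,0.01,0.00014],0]]'

```text
t: 13.45
ee_pos: [0.4958, 0.0451, 0.2891]
tcp_rot: [179.0, 39.3, 168.3]
wrist_force: [-1.2, -5.2, 7.3]
gripper_width: -0.0
finger_force: 3.6
```

Call:
play_rows --increments '[[-1,[0.0001,0.01,0.00014],0],[-1,[0.0001,0.01,0.00014],0],[-1,[0.0001,0.01,0.00014],0],[-1,[0.0001,0.01,0.00014],0],[-1,[0.0001,0.01,0.00014],0],[-1,[0.0001,0.01,0.00014],0]]'

```text
t: 13.95
ee_pos: [0.4981, 0.0648, 0.2882]
tcp_rot: [178.7, 38.9, 168.5]
wrist_force: [-0.8, -0.0, -0.0]
gripper_width: -0.004
finger_force: 0.0
```

The fingers have dropped in: the force is zero and z is lower. I'll move a little further along, then probe for the far wall before pressing.

Call:
play_rows --increments '[[-1,[0.0042,0.007,0.0052],0],[-1,[0.0042,0.007,0.0052],0],[-1,[0,0,0],0]]'

```text
t: 14.2
ee_pos: [0.4991, 0.0696, 0.284]
tcp_rot: [178.7, 39.0, 168.5]
wrist_force: [0.0, 0.4, 0.2]
gripper_width: 0.002
finger_force: 0.4
```

```bash
python3 -c "
from h import *
st()"
```

```text
14.2 j [ 16.7  36.1 -46.  134.9 117.2  45.6 -46.4] tcp [0.4991 0.0696 0.284 ] tip in ledge mm [ 23.9 -31.2  -0.5]
tool in chest [[-0.778, -0.002, 0.629], [0.01, 1.0, 0.015], [-0.629, 0.018, -0.777]] F chest [-0.   0.4  0.2] tilt 39.0
```

Call:
play_rows --increments '[[-1,[0.0021,0,0.0026],0],[-1,[0.0021,0,0.0026],0],[-1,[0.0021,0,0.0026],0],[-1,[0.0021,0,0.0026],0],[-1,[0,0,0],0]]'

```text
t: 14.62
ee_pos: [0.4998, 0.0694, 0.2813]
tcp_rot: [178.7, 39.2, 168.5]
wrist_force: [0.2, -0.4, 6.4]
gripper_width: -0.001
finger_force: 3.5
```

Call:
play_rows --increments '[[-1,[0.0021,0,0.0026],0],[-1,[0.0021,0,0.0026],0],[-1,[0.0021,0,0.0026],0],[-1,[0,0,0],0]]'

```text
t: 14.95
ee_pos: [0.5006, 0.0695, 0.2792]
tcp_rot: [178.7, 39.5, 168.5]
wrist_force: [-0.5, -1.3, 11.0]
gripper_width: -0.002
finger_force: 5.3
```

Call:
play_rows --increments '[[-1,[0.0021,0,0.0026],0],[-1,[0,0,0],0]]'

```text
t: 15.12
ee_pos: [0.5009, 0.0696, 0.2785]
tcp_rot: [178.7, 39.5, 168.5]
wrist_force: [-0.2, -0.7, 13.0]
gripper_width: 0.001
finger_force: 5.9
```

```bash
python3 -c "
from h import *
st()"
```

```text
15.12 j [ 16.6  37.  -46.  134.9 118.5  46.9 -47.3] tcp [0.5009 0.0696 0.2785] tip in ledge mm [ 27.  -31.2  -4.9]
tool in chest [[-0.771, -0.001, 0.637], [0.01, 1.0, 0.014], [-0.637, 0.017, -0.771]] F chest [-0.1 -0.7 13. ] tilt 39.6
```

Call:
play_rows --increments '[[-1,[0.0021,0,0.0026],0],[-1,[0.0021,0,0.0026],0],[-1,[0,0,0],0]]'

```text
t: 15.37
ee_pos: [0.5015, 0.0697, 0.2771]
tcp_rot: [178.7, 39.7, 168.5]
wrist_force: [-0.8, -1.2, 15.5]
gripper_width: 0.002
finger_force: 7.1
```

```bash
python3 -c "
from h import *
s=st()[0];print(s['torque'],C.T@s['torque'])"
```

```text
15.37 j [ 16.6  37.3 -46.  134.9 118.8  47.3 -47.6] tcp [0.5015 0.0697 0.2771] tip in ledge mm [ 27.9 -31.   -6. ]
tool in chest [[-0.77, -0.001, 0.639], [0.01, 1.0, 0.013], [-0.639, 0.017, -0.769]] F chest [-0.5 -1.3 15.5] tilt 39.7
[-0.45127544 -1.18598288 -0.21498407] [-0.22192337 -1.24938182 -0.21498407]
```

The wrist moment suggests the finger's front face is bearing on the recess's front edge. I'll shift about 5 mm deeper in x to free it.

Call:
play_rows --increments '[[-1,[-0.0065,0,0.0052],0],[-1,[-0.0065,0,0.0052],0],[-1,[0,0,0],0]]'

```text
t: 15.62
ee_pos: [0.5042, 0.069, 0.276]
tcp_rot: [178.7, 39.3, 168.6]
wrist_force: [-3.7, 0.7, 12.3]
gripper_width: 0.001
finger_force: 6.6
```

```bash
python3 -c "
from h import *
s=st()[0];print(C.T@s['torque'])"
```

```text
15.62 j [ 16.7  37.4 -45.8 134.5 118.6  46.7 -47. ] tcp [0.5042 0.069  0.276 ] tip in ledge mm [ 29.8 -30.8  -7.9]
tool in chest [[-0.774, -0.003, 0.633], [0.009, 1.0, 0.015], [-0.633, 0.018, -0.774]] F chest [-3.8  0.  12.3] tilt 39.3
[-0.12702274 -0.34220738 -0.07868642]
```

Tip z now implies a press of about 5.7 mm. I'll draw gently.

Call:
play_rows --increments '[[-1,[0.0052,0,-0.0042],0],[-1,[0.0062,0,-0.0029],0],[-1,[0.0052,0,-0.0042],0],[-1,[0.0062,0,-0.0029],0],[-1,[0,0,0],0]]'

```text
t: 16.03
ee_pos: [0.4984, 0.0703, 0.2756]
tcp_rot: [178.7, 39.6, 168.5]
wrist_force: [0.8, -0.5, 11.3]
gripper_width: 0.001
finger_force: 5.4
```

```bash
python3 -c "
from h import *
s=st()[0];print(C.T@s['torque'])"
```

```text
16.03 j [ 16.5  37.4 -46.1 135.3 119.   47.6 -48. ] tcp [0.4984 0.0703 0.2756] tip in ledge mm [ 24.5 -30.9  -7.7]
tool in chest [[-0.771, -0.001, 0.637], [0.01, 1.0, 0.014], [-0.637, 0.017, -0.771]] F chest [ 0.8 -0.4 11.3] tilt 39.6
[-0.09862247 -1.02546665 -0.02674971]
```

Call:
play_rows --increments '[[-1,[0.0052,0,-0.0042],0],[-1,[0.0052,0,-0.0042],0],[-1,[0.0052,0,-0.0042],0],[-1,[0,0,0],0]]'

```text
t: 16.37
ee_pos: [0.4924, 0.0714, 0.2756]
tcp_rot: [178.7, 39.6, 168.5]
wrist_force: [1.0, -1.1, 10.6]
gripper_width: -0.0
finger_force: 5.5
```

```bash
python3 -c "
from h import *
s=st()[0];print(C.T@s['torque'])
d=get_image('scene');cv2.imwrite('pics/s3.png',cv2.resize(d['frame'][130:330,230:480],None,fx=3,fy=3))"
```

```text
16.37 j [ 16.3  37.3 -46.4 135.9 119.   48.  -48.7] tcp [0.4924 0.0714 0.2756] tip in ledge mm [ 18.5 -30.9  -7.7]
tool in chest [[-0.771, -0.001, 0.637], [0.011, 1.0, 0.014], [-0.637, 0.017, -0.771]] F chest [ 1.2 -0.9 10.6] tilt 39.6
[-0.04696469 -1.00877917 -0.03278369]
```

View pics/s3.png

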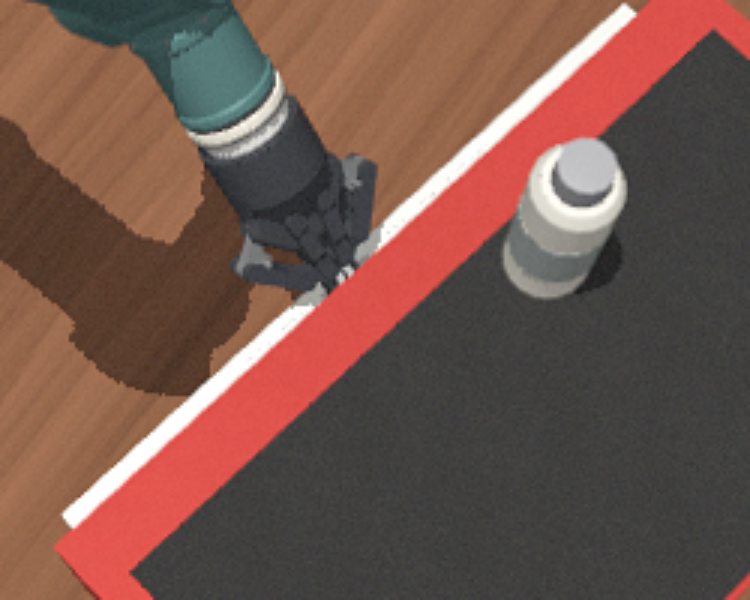

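The white ledge strip is visibly wider, so the drawer is sliding with the catch down. I'll keep drawing.

Call:
play_rows --increments '[[-1,[0.0104,0,-0.0084],0],[-1,[0.0104,0,-0.0084],0],[-1,[0.0104,0,-0.0084],0],[-1,[0.0104,0,-0.0084],0],[-1,[0.0104,0,-0.0084],0],[-1,[0.0104,0,-0.0084],0],[-1,[0,0,0],0]]'

```text
t: 17.0
ee_pos: [0.4683, 0.076, 0.2755]
tcp_rot: [178.7, 39.6, 168.5]
wrist_force: [0.2, -0.3, 13.8]
gripper_width: -0.001
finger_force: 6.7
```

```bash
python3 -c "
from h import *
s=st()[0];print(C.T@s['torque'])"
```

```text
17.0 j [ 15.5  36.9 -47.5 138.7 119.1  50.  -51.4] tcp [0.4683 0.076  0.2755] tip in ledge mm [ -6.1 -30.9  -7.8]
tool in chest [[-0.771, -0.001, 0.637], [0.01, 1.0, 0.014], [-0.637, 0.017, -0.771]] F chest [ 0.3 -0.3 13.8] tilt 39.6
[-0.13535686 -1.02190942 -0.10764071]
```

Call:
play_rows --increments '[[-1,[0.0104,0,-0.0084],0],[-1,[0.0104,0,-0.0084],0],[-1,[0.0104,0,-0.0084],0],[-1,[0.0104,0,-0.0084],0],[-1,[0.0104,0,-0.0084],0],[-1,[0.0104,0,-0.0084],0],[-1,[0,0,0],0]]'

```text
t: 17.58
ee_pos: [0.4446, 0.0804, 0.2754]
tcp_rot: [178.7, 39.6, 168.5]
wrist_force: [-0.5, -0.4, 13.4]
gripper_width: 0.002
finger_force: 7.1
```

```bash
python3 -c "
from h import *
s=st()[0];print(C.T@s['torque'])"
```

```text
17.58 j [ 14.6  36.6 -48.8 141.3 118.9  52.2 -54.1] tcp [0.4446 0.0804 0.2754] tip in ledge mm [-30.1 -30.9  -7.8]
tool in chest [[-0.77, -0.001, 0.638], [0.01, 1.0, 0.014], [-0.637, 0.017, -0.77]] F chest [-0.5 -0.5 13.4] tilt 39.6
[-0.23149443 -1.09385263 -0.15873863]
```

Drawer is about 58 mm out. The elbow limit (q4) rules out finishing at this tilt, so I'll lift out and drop back to a near-vertical tool for the rest, now that the recess is clear of the hood.

Call:
play_rows --increments '[[-1,[-0.009,0,-0.0035],0],[-1,[-0.0084,0,-0.0104],0],[-1,[-0.0084,0,-0.0104],0],[-1,[-0.0084,0,-0.0104],0],[-1,[-0.0084,0,-0.0104],0],[-1,[-0.0084,0,-0.0104],0],[-1,[-0.0084,0,-0.0104],0],[-1,[-0.0084,0,-0.0104],0]]'

```text
t: 18.25
ee_pos: [0.4437, 0.0789, 0.304]
tcp_rot: [178.7, 38.9, 168.5]
wrist_force: [-1.2, 0.3, 0.2]
gripper_width: 0.002
finger_force: 0.0
```

Call:
play_rows --increments '[[-1,[0.02,0,-0.06],0],[-1,[0.02,0,-0.06],0],[-1,[0.05,0,-0.04],0],[-1,[0.05,0,-0.04],0],[-1,[0.05,0,-0.04],0],[-1,[0.05,0,-0.04],0]]'

```text
t: 18.75
ee_pos: [0.3812, 0.1107, 0.3347]
tcp_rot: [179.8, 37.0, 168.6]
wrist_force: [-0.5, 0.3, 0.9]
gripper_width: -0.002
finger_force: 0.0
```

```bash
python3 -c "
from h import *
s=st()[0]"
```

```text
18.75 j [ 23.2  34.  -72.5 143.7  98.3  59.6 -44.7] tcp [0.3812 0.1107 0.3347] tip in ledge mm [-104.2  -16.2   46.6]
tool in chest [[-0.798, 0.01, 0.602], [0.009, 1.0, -0.004], [-0.602, 0.002, -0.798]] F chest [-0.6  0.2  0.9] tilt 37.0
```

The tilt decreases as predicted. I'll continue.

Call:
play_rows --increments '[[-1,[0.05,0,-0.05],0],[-1,[0.05,0,-0.05],0],[-1,[0.05,0,-0.05],0],[-1,[0.05,0,-0.05],0],[-1,[0.05,0,-0.05],0],[-1,[0.05,0,-0.05],0],[-1,[0.05,0,-0.05],0],[-1,[0.05,0,-0.05],0]]'

```text
t: 19.42
ee_pos: [0.2726, 0.1836, 0.4041]
tcp_rot: [-178.3, 34.9, 168.8]
wrist_force: [0.3, 0.1, 0.4]
gripper_width: 0.001
finger_force: 0.0
```

```bash
python3 -c "
from h import *
s=st()[0]"
```

```text
19.42 j [ 10.4  12.7 -72.6 143.6  70.6  49.2 -39.4] tcp [0.2726 0.1836 0.4041] tip in ledge mm [-229.9   30.   112.2]
tool in chest [[-0.821, 0.024, 0.571], [0.006, 0.999, -0.034], [-0.571, -0.024, -0.82]] F chest [0.3 0.2 0.4] tilt 34.9
```

The tilt only bleeds off slowly. With the catch free, a better way is to drag the drawer by friction (it slid at about 0.8), pressing on the ledge farther left at y≈+180 mm where the arm has more reach.

```bash
python3 -c "
from h import *
go(-45,180,60,9)
d=get_image('scene');cv2.imwrite('pics/s4.png',d['frame'])"
```

```text
19.42 j [ 10.4  12.7 -72.6 143.6  70.6  49.2 -39.4] tcp [0.2726 0.1836 0.4041] tip in ledge mm [-229.9   30.   112.2]
tool in chest [[-0.821, 0.024, 0.571], [0.006, 0.999, -0.034], [-0.571, -0.024, -0.82]] F chest [0.3 0.2 0.4] tilt 34.9
row [-0.0448, 0.0576, 0.0531] x 9 step mm 27.1
```

View pics/s4.png

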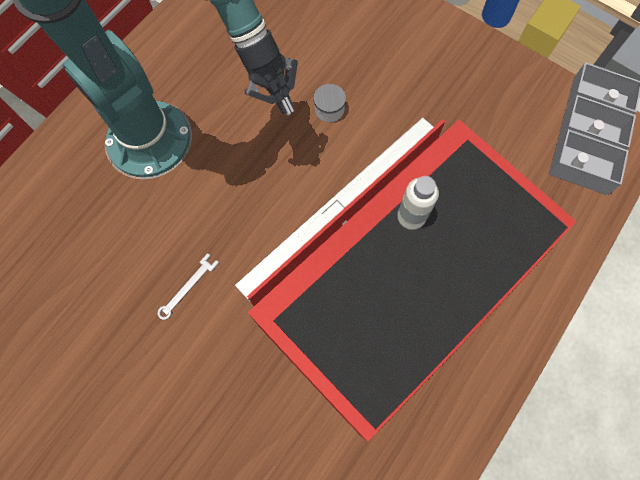

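The scene view shows the white ledge fully out past the hood, with the recess at (333,207), and the tin at (330,100) with the tips clear above it. Next I'll move over the ledge's left part.

Call:
play_rows --increments '[[-1,[-0.045,0.058,0.053],0],[-1,[-0.045,0.058,0.053],0],[-1,[-0.045,0.058,0.053],0],[-1,[-0.045,0.058,0.053],0],[-1,[-0.045,0.058,0.053],0],[-1,[-0.045,0.058,0.053],0],[-1,[-0.045,0.058,0.053],0],[-1,[-0.045,0.058,0.053],0],[-1,[-0.045,0.058,0.053],0],[-1,[0,0,0],0]]'

```text
t: 20.3
ee_pos: [0.4881, 0.298, 0.3508]
tcp_rot: [-178.5, 34.9, 168.5]
wrist_force: [1.0, -0.1, -0.1]
gripper_width: -0.004
finger_force: 0.0
```

```bash
python3 -c "
from h import *
go(-34,180,14,8)
s,R,t=st()
print('down1mm',(R.T@np.array([0,0,-.001])/.3).round(5),'x-1mm',(R.T@np.array([-.001,0,0])/.3).round(5))"
```

```text
20.3 j [ -1.3  37.6 -58.4 120.4  84.3  62.  -33. ] tcp [0.4881 0.298  0.3508] tip in ledge mm [-39.5 182.6  58.9]
tool in chest [[-0.82, 0.028, 0.571], [0.01, 0.999, -0.034], [-0.572, -0.022, -0.82]] F chest [ 1.   0.1 -0.1] tilt 34.9
row [0.0088, -0.0006, 0.0167] x 8 step mm 5.7
20.3 j [ -1.3  37.6 -58.4 120.4  84.3  62.  -33. ] tcp [0.4881 0.298  0.3508] tip in ledge mm [-39.5 182.6  58.9]
tool in chest [[-0.82, 0.028, 0.571], [0.01, 0.999, -0.034], [-0.572, -0.022, -0.82]] F chest [ 1.   0.1 -0.1] tilt 34.9
down1mm [1.91e-03 7.00e-05 2.73e-03] x-1mm [ 2.73e-03 -9.00e-05 -1.90e-03]
```

Call:
play_rows --increments '[[-1,[0.009,0,0.0167],0],[-1,[0.009,0,0.0167],0],[-1,[0.009,0,0.0167],0],[-1,[0.009,0,0.0167],0],[-1,[0.009,0,0.0167],0],[-1,[0.009,0,0.0167],0],[-1,[0.009,0,0.0167],0],[-1,[0.009,0,0.0167],0],[-1,[0,0,0],0]]'

```text
t: 21.05
ee_pos: [0.4885, 0.2942, 0.3053]
tcp_rot: [-178.2, 34.8, 168.9]
wrist_force: [0.7, 0.3, 0.4]
gripper_width: 0.001
finger_force: 0.0
```

Call:
play_rows --increments '[[-1,[0.0019,0,0.0027],0],[-1,[0.0019,0,0.0027],0],[-1,[0.0019,0,0.0027],0],[-1,[0.0019,0,0.0027],0],[-1,[0.0019,0,0.0027],0],[-1,[0.0019,0,0.0027],0],[-1,[0,0,0],0]]'

```text
t: 21.63
ee_pos: [0.4884, 0.2945, 0.3006]
tcp_rot: [-178.3, 34.9, 168.9]
wrist_force: [0.8, 0.1, -0.1]
gripper_width: -0.003
finger_force: 0.0
```

```bash
python3 -c "
from h import *
st()"
```

```text
21.63 j [ -3.2  42.1 -55.8 122.4  90.5  62.4 -38.9] tcp [0.4884 0.2945 0.3006] tip in ledge mm [-38.6 179.2   8.7]
tool in chest [[-0.821, 0.024, 0.571], [0.005, 0.999, -0.034], [-0.572, -0.025, -0.82]] F chest [ 0.8  0.3 -0.1] tilt 34.9
```

Call:
play_rows --increments '[[-1,[0.0019,0,0.0027],0],[-1,[0.0019,0,0.0027],0],[-1,[0.0019,0,0.0027],0],[-1,[0,0,0],0]]'

```text
t: 21.97
ee_pos: [0.4884, 0.2944, 0.2975]
tcp_rot: [-178.2, 34.8, 168.9]
wrist_force: [-0.1, 0.4, -0.9]
gripper_width: -0.004
finger_force: 0.0
```

Call:
play_rows --increments '[[-1,[0.0019,0,0.0027],0],[-1,[0.001,0,0.0013],0],[-1,[0,0,0],0]]'

```text
t: 22.22
ee_pos: [0.4883, 0.2946, 0.2967]
tcp_rot: [-178.3, 34.9, 168.9]
wrist_force: [-1.9, -1.1, 3.8]
gripper_width: -0.006
finger_force: 1.9
```

Contact again. I'll press about 1.3 mm more, to roughly 12 N.

Call:
play_rows --increments '[[-1,[0.0019,0,0.0027],0],[-1,[0.0008,0,0.0012],0],[-1,[0,0,0],0]]'

```text
t: 22.47
ee_pos: [0.4885, 0.2946, 0.2963]
tcp_rot: [-178.2, 35.1, 168.8]
wrist_force: [-2.8, -2.1, 9.4]
gripper_width: 0.003
finger_force: 4.7
```

Call:
play_rows --increments '[[-1,[0.0082,0,-0.0057],0],[-1,[0.0082,0,-0.0057],0],[-1,[0.0082,0,-0.0057],0],[-1,[0.0082,0,-0.0057],0],[-1,[0,0,0],0]]'

```text
t: 22.88
ee_pos: [0.4776, 0.2971, 0.2962]
tcp_rot: [-178.3, 35.2, 168.8]
wrist_force: [-0.3, -2.3, 6.6]
gripper_width: 0.0
finger_force: 3.7
```

```bash
python3 -c "
from h import *
st()"
```

```text
22.88 j [ -4.1  42.3 -55.9 123.4  91.   63.2 -41. ] tcp [0.4776 0.2971 0.2962] tip in ledge mm [-48.8 179.7   4.9]
tool in chest [[-0.817, 0.025, 0.576], [0.006, 0.999, -0.035], [-0.576, -0.025, -0.817]] F chest [ 0.1 -2.3  6.6] tilt 35.2
```

```bash
cat >> h.py <<'E'
def drawer(n='scene'):
    d=get_image(n);f=d['frame'].astype(int);m=(f.min(2)>215).astype(np.uint8)
    P=np.array([C.T@(onz(d,p[::-1],.15)-L0) for p in np.argwhere(m)])*1e3
    k=(np.abs(P[:,1])<280)&(P[:,0]>-170)&(P[:,0]<20);P=P[k]
    e=[np.percentile(P[(P[:,1]>a)&(P[:,1]<a+30),0],2) for a in (-250,-200,-150,-100,-50) if ((P[:,1]>a)&(P[:,1]<a+30)).sum()>20];print(n,'drawer out mm',-np.round(e,1))
E
python3 -c "
from h import *
drawer()"
```

```text
scene drawer out mm [65.2 65.1 65.2 65.1]
```

Call:
play_rows --increments '[[-1,[0.0095,0,-0.0038],0],[-1,[0.0082,0,-0.0057],0],[-1,[0.0082,0,-0.0057],0],[-1,[0.0082,0,-0.0057],0],[-1,[0.0082,0,-0.0057],0],[-1,[0.0082,0,-0.0057],0],[-1,[0,0,0],0]]'

```text
t: 23.52
ee_pos: [0.4603, 0.3006, 0.2959]
tcp_rot: [-178.2, 35.3, 168.8]
wrist_force: [0.9, -2.0, 11.1]
gripper_width: 0.003
finger_force: 5.3
```

```bash
python3 -c "
from h import *
drawer();st()"
```

```text
scene drawer out mm [82.3 82.2 82.3 82.4 27.7]
23.57 j [ -5.3  42.  -56.3 124.8  90.7  64.  -43.1] tcp [0.4604 0.3006 0.2959] tip in ledge mm [-66.1 179.7   4.8]
tool in chest [[-0.816, 0.026, 0.577], [0.007, 0.999, -0.036], [-0.578, -0.025, -0.816]] F chest [ 0.3 -2.7 11.3] tilt 35.3
```

The drawer follows the fingers one to one, from 65 to 82 mm out. I'll keep going.

Call:
play_rows --increments '[[-1,[0.0109,0,-0.0076],0],[-1,[0.0109,0,-0.0076],0],[-1,[0.0109,0,-0.0076],0],[-1,[0.0109,0,-0.0076],0],[-1,[0.0109,0,-0.0076],0],[-1,[0.0109,0,-0.0076],0],[-1,[0.0109,0,-0.0076],0],[-1,[0.0109,0,-0.0076],0],[-1,[0.0109,0,-0.0076],0],[-1,[0,0,0],0]]'

```text
t: 24.4
ee_pos: [0.4249, 0.3078, 0.2958]
tcp_rot: [-178.1, 35.3, 168.8]
wrist_force: [0.1, -2.9, 11.7]
gripper_width: 0.001
finger_force: 6.1
```

```bash
python3 -c "
from h import *
drawer();st()"
```

```text
scene drawer out mm [116.7 117.  116.9 116.5  95.3]
24.45 j [ -7.8  41.4 -57.4 127.4  89.4  65.6 -47.1] tcp [0.425  0.3078 0.2958] tip in ledge mm [-102.2  179.8    4.7]
tool in chest [[-0.816, 0.027, 0.578], [0.006, 0.999, -0.037], [-0.578, -0.027, -0.815]] F chest [-0.5 -4.1 12.8] tilt 35.4
```

Now about 117 mm. I'll go 24 mm more, gently into the stop, where the pads just slip.

Call:
play_rows --increments '[[-1,[0.0082,0,-0.0057],0],[-1,[0.0082,0,-0.0057],0],[-1,[0.0082,0,-0.0057],0],[-1,[0.0082,0,-0.0057],0],[-1,[0.0082,0,-0.0057],0],[-1,[0.0082,0,-0.0057],0],[-1,[0.0082,0,-0.0057],0],[-1,[0,0,0],0]]'

```text
t: 25.12
ee_pos: [0.4046, 0.3118, 0.2957]
tcp_rot: [-178.1, 35.4, 168.8]
wrist_force: [0.1, -3.7, 12.7]
gripper_width: -0.004
finger_force: 6.4
```

```bash
python3 -c "
from h import *
drawer();st()"
```

```text
scene drawer out mm [137.  137.1 137.2 137.1 137.1]
25.17 j [ -9.4  41.  -57.9 128.8  88.6  66.6 -49.5] tcp [0.4047 0.3118 0.2957] tip in ledge mm [-122.8  179.8    4.7]
tool in chest [[-0.815, 0.028, 0.578], [0.007, 0.999, -0.039], [-0.579, -0.028, -0.815]] F chest [ 1.1 -4.3 13.3] tilt 35.4
```

Call:
play_rows --increments '[[-1,[0.0055,0,-0.0038],0],[-1,[0.0055,0,-0.0038],0],[-1,[0,0,0],0],[-1,[0,0,0],0]]'

```text
t: 25.5
ee_pos: [0.4017, 0.3129, 0.2956]
tcp_rot: [-178.2, 35.4, 168.7]
wrist_force: [3.8, -2.6, 10.0]
gripper_width: 0.003
finger_force: 5.0
```

```bash
python3 -c "
from h import *
drawer();st()"
```

```text
scene drawer out mm [137.7 138.2 138.2 138.  137.8]
25.55 j [ -9.8  41.  -58.  129.   88.5  66.7 -49.9] tcp [0.4017 0.3129 0.2956] tip in ledge mm [-125.7  180.5    4.8]
tool in chest [[-0.815, 0.028, 0.579], [0.008, 0.999, -0.038], [-0.58, -0.026, -0.814]] F chest [ 3.5 -1.4 10.3] tilt 35.5
```

It's at the stop: the x force rose and the reading levelled off at about 138 mm. I'll lift straight off.

Call:
play_rows --increments '[[-1,[-0.0057,0,-0.0082],0],[-1,[-0.0076,0,-0.011],0],[-1,[-0.0152,0,-0.022],0],[-1,[-0.019,0,-0.027],0],[-1,[-0.019,0,-0.027],0],[-1,[-0.019,0,-0.027],0],[-1,[-0.019,0,-0.027],0],[-1,[0,0,0],0],[-1,[0,0,0],0],[-1,[0,0,0],0]]'

```text
t: 26.38
ee_pos: [0.4, 0.3145, 0.3487]
tcp_rot: [-178.3, 34.9, 168.8]
wrist_force: [-0.4, 0.1, 0.0]
gripper_width: 0.003
finger_force: 0.0
```

```bash
python3 -c "
from h import *
drawer();st()
d=get_image('side');cv2.imwrite('pics/s5.png',d['frame'])"
```

```text
scene drawer out mm [137.7 138.2 138.2 138.   74.2]
26.43 j [ -6.8  35.4 -61.3 127.   81.7  65.1 -42.5] tcp [0.4    0.3145 0.3484] tip in ledge mm [-129.2  182.2   56.5]
tool in chest [[-0.821, 0.024, 0.571], [0.005, 0.999, -0.035], [-0.571, -0.025, -0.82]] F chest [-0.1  0.2 -0.4] tilt 34.9
```

View pics/s5.png

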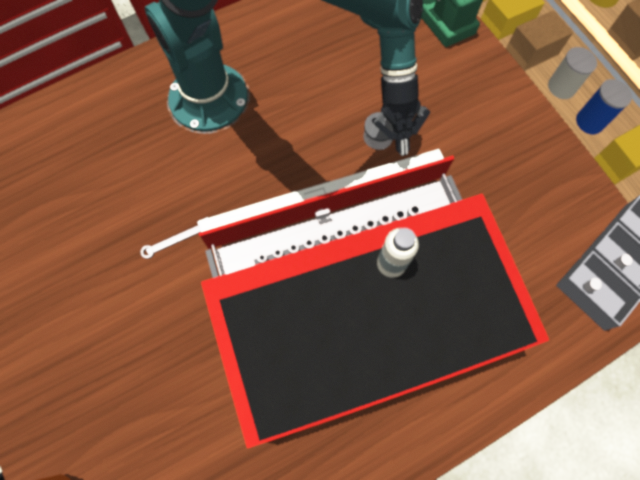

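The drawer is open to its stop with its tray visible at (330,230). The can (400,250), the wrench's visible end (147,252) and the tin (378,130) haven't moved, and the gripper at (400,120) is free above everything. I'm handing in.

```bash
python3 -c "
from plant import *
print(job_done())"
```

```text
the job is handed in; nothing more can be done
None
```

I opened the top drawer to its stop (camera reading about 138 mm of 140) and handed the job in at about 26 s of 72 s; no verdict came back. The catch should have sprung up once the fingers left the recess, though I couldn't read it directly. The last 80 mm or so I drew by pressing on the ledge, because the arm couldn't reach that far in the recess. The highest wrist force I read was about 16 N, the bystanders look unmoved, and the gripper is clear of everything.

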